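# Unlock the thermometer carrier and set up the lens check

### The arm

A 6-joint arm with a two-finger parallel gripper is mounted at the origin on the work surface; the furniture and walls round the work are solid. World frame = base frame: x ahead of the robot, y to its left, z up, the work surface at z = 0. Lengths are in m, angles in rad, forces in N, time in s.
With the tool pointing down it reaches from about 0.25 to 0.8 m from the base axis. Payload 3.9 kg.
Tool frame: the origin (TCP) lies between the finger pads; the fingertips stand 19 mm ahead of it and the grasp point (between the pads) is the TCP; z points along the fingers, y is the line along which they close (so a half turn about z gives the same grasp; the last joint's range is limited). The gripper opens to 85 mm and grips with 20 to 120 N. Pads are 22 mm wide; open, the fingers measure 114 mm over their backs; the gripper's body (76 mm by 85 mm) begins 54 mm behind the grasp point. The pads swing forward as they close: fully open they stand 13 mm farther back than shut.
Start: joints at [1.263, 0.26, -0.138, 1.173, 0, 1.571], TCP at [0.159, 0.5, 0.25] pointing down, gripper open.
Joint ranges: [-2.78, 2.78], [-0.83, 1.72], [-1.28, 1.37], [-1.9, 2.12], [-1.57, 1.48], [-3.14, 3.14]. Speed limits (rad/s): [2.57, 2.57, 3.14, 3.14, 3.14, 3.14].

### API

Orientations are given as a 3x3 rotation matrix whose columns are the frame's x, y, z axes.
In Python, from rig import manip, get_image, get_calibration, job, look_for, landmark_of gives the robot as it stands.
- The arm moves only by the shell command python3 -m pendant 'ROWS' [OPENING]. ROWS is JSON, a list of rows, each a list of 2 entries, a list of its own where there are three numbers: the shift along the tool's x, y, z in units of 0.02 m (1.0 is 0.02 m), then the turn about the tool's z in units of 0.1 rad (1.0 is 0.1 rad). In form: [[[dx, dy, dz], yaw], ...]. A call has 1 to 5 rows; each row shifts and turns the commanded pose from where the row before left it, along the tool's axes as they then stand; what a row does not reach is not made up. A row lasts 1/8 s, in which the tool goes at most 62.5 mm and 10.7 degrees, less where a joint would pass 70% of its speed; a pose out of reach is approached as far as the arm can. A call with a number of a shift or a turn outside -1 to 1 is refused whole. A call with a gripper value outside its range is refused whole. OPENING is the opening, from 0 (shut) to 1 (fully open), set as the call begins (- or left out, the last holds). The fingers move at their own pace and stop on an object; the grip force is fixed at half the most. Time passes only in rows, so rows that do not move let the fingers close. It gives the time, the measured TCP pose, the force, the opening and the grip force at its end, in the units of the state.
- manip.sense(): the state, without advancing time (a new reading comes with each control period).
- get_image(name): name is "side" or "top"; returns the picture (420x560x3 uint8, blue, green, red); there is no depth.
- get_calibration(name): a dict with "fx", "fy", "cx", "cy" (pixels), "xyz" and "rotation" of the camera in the world. Camera axes: x right, y up, looking along -z (the intrinsics and any distortion apply to the point x, -y, -z); pixel columns grow to the right and rows downward; lengths in m; the calibration is good to about 2 mm. A picture is of the moment at which its call begins. get_calibration takes no time and is no camera call.
- job.finish_job(): hands the job in; it is judged then, once.
Trained networks look in the newest picture that a camera, given by its name, has taken for a name from the list of things; names that differ only in an ending like _2 or _b are one class to them, and where a whole thing is asked for, a point or a joint stands for the part that bears it (a point fixed in the world has none). Each returns a list of dicts, best first, with "confidence" (0 to 1); they miss things now and then, are a little off and sometimes report something else, mostly with a low value. They report only what shows in the picture. A call takes as long as a camera call.
- look_for(label, camera): "box" ([centre column, centre row, width, height] in pixels, round what is visible of it).
- landmark_of(label, camera): "uv" ([column, row] in pixels: a listed point, or the origin of a listed thing).
The state is a dict: "clock": time; "joint_positions": joint angles; "qvel": joint speeds; "effort": joint torques, N m; "eef_pos": TCP position; "tool_rot": TCP orientation; "force": force on the tool from outside, world axes, zero at the start; "ft_torque": the same for the moment, N m; "width": opening from 0.0 (shut) to 1.0 (fully open); "grasp_force": force on a finger pad.
Only numpy, scipy, OpenCV 4.12 (cv2) and the standard library are available. Lean on these libraries where they do the work, as an engineer would, in place of code of your own. Each camera call takes 0.05 s, during which the arm holds its last target. There are 200 camera calls.

### The job

The infrared thermometer is locked in its carrier: draw the sliding keeper bolt fully outwards so that it no longer blocks the swing latch, then swing the latch clear of the thermometer, and leave both open. Lift the thermometer out by its free tail end and put it down on the bench, let go, then take it by the lens end and lay it in the check stand, tail down between the stand's walls and lens facing the target plate. Do not drop it, and leave the tub and the mouse where they are.

Things in the scene. Friction and masses are not known exactly. Their poses are not given: they have to be found in the camera images.
- carrier: Fixed carrier, left or right of the stand, aluminium base 172 x 126 x 10 mm (y -72 to 54). Origin at bench level under the thermometer's middle; +x = lens to tail. Thermometer underside at z 22. x -83 to 12: lens half between grey walls (outer faces y +-24.5, tops z 46). x 12 to 77: tail half on a rail 14 wide, free for fingers on both sides; low stop (top z 36) behind it at x 77 to 82.
- keeper (a joint): Flat steel keeper bolt with a knob; slides along the carrier's -y (away from the thermometer): 0 = locked, 0.026 m = fully drawn. Locked, it lies on the -x side of the latch's tip and stops its swing; from 0.018 m the latch is free. May start up to 3 mm drawn. Friction 1.5 N, no spring: stays where left.
- keeper_knob (a point): A point in the keeper's upright black knob (14 mm diameter, 28 mm tall), on its axis 10 mm below the knob's top and 18 mm above the steel bolt. When locked it is at (-13.5, -64, 84) mm in the carrier's frame.
- latch (a joint): Swing latch: steel bar 12 mm wide (z 58 to 66 mm) lying over and across the thermometer; vertical pivot at (0, 40) mm in the carrier's frame. 0 = closed (bar points to the carrier's -y); opens with its tip swinging towards -x (the lens end), clockwise from above, up to 1.75 rad. Friction 0.06 Nm, no spring: stays where left.
- latch_knob (a point): A point in the latch's upright black knob (14 mm diameter, 28 mm tall), on its axis 10 mm below the knob's top and 18 mm above the bar; 54 mm from the pivot axis. When closed it is at (0, -14, 84) mm in the carrier's frame.
- thermometer: Loose white infrared thermometer in the carrier, 143 mm long, about 0.09 kg. Origin at the middle of its underside; +x from lens end (x -71 mm, 33 mm diameter, blue ring) to tail (x 72 mm, 26 wide, 24 high); z up. It stays put when laid gently on the flat. Other thermometers, lying on cartons, are not part of the job.
- lens (a point): Centre of the thermometer's lens face, (-71, 0, 16) mm in the thermometer's frame.
- middle (a point): Point inside the thermometer at (0, 0, 16) mm in its frame, 16 mm above its underside.
- stand: Fixed check stand, base 194 x 76 x 10 mm (x -112 to 82). Origin at bench level under the thermometer's place; +x = lens to tail. Tail half goes between grey walls (x -2 to 78, 37 apart, lips flared up to z 51), end wall at x 78. Lens half lies on a rail 14 wide with room for fingers. Seated thermometer: origin at (0, 0, 22). Upright target plate with black disc at x -104 to -109, top z 60.
- tub: Teal round lidded tub, 70 mm wide, 34 mm tall: bystander.
- mouse: Black computer mouse, 110 x 68 x 36 mm: bystander.

How it is judged:
By the outcome, as a careful person would: the job done as asked, in the order asked, and still so for the second after the job is handed in, with the robot touching nothing.
It also fails if it takes over 64 s, if anything falls off the work surface, if the arm or the gripper's body presses on something with over 40 N, if the wrist force passes 120 N, or if a joint passes its speed limit or range.

## Working session

There is one attempt and no reset: what is moved stays moved. The work goes in short steps, Python scripts to look and compute and a shell command to move; the robot and the scene stay as the last step left them, time stands still between calls to the robot, and variables do not carry over. Pictures are saved under pics/ and viewed, at most 12 in all, crops included, and the job is handed in when it is done.

```bash
ls; mkdir -p pics
cat > h.py <<'E'
import numpy as np, cv2
from rig import manip,get_image,get_calibration,job,look_for,landmark_of
def px(cam,P):
    c=get_calibration(cam);p=np.array(c['rotation']).T@(np.array(P)-c['xyz'])
    return np.array([c['cx']+c['fx']*p[0]/-p[2], c['cy']+c['fy']*-p[1]/-p[2]])
def ray(cam,uv):
    c=get_calibration(cam);d=np.array([(uv[0]-c['cx'])/c['fx'],-(uv[1]-c['cy'])/c['fy'],-1])
    return np.array(c['xyz']),np.array(c['rotation'])@d
def atz(cam,uv,z):
    o,d=ray(cam,uv);return o+d*(z-o[2])/d[2]
def tri(a,b):
    A=[];B=[]
    for cam,uv in (('side',a),('top',b)):
        o,d=ray(cam,uv);d=d/np.linalg.norm(d);M=np.eye(3)-np.outer(d,d);A.append(M);B.append(M@o)
    return np.linalg.lstsq(np.vstack(A),np.hstack(B),rcond=None)[0]
E
python3 - <<'E'
from h import *
np.set_printoptions(precision=4,suppress=True)
for c in('side','top'):
    cv2.imwrite(f'pics/{c}0.png',get_image(c)); k=get_calibration(c); print({a:(np.round(v,4).tolist() if a!='distortion' else v) for a,v in k.items()})
    for n in('carrier','stand','keeper_knob','latch_knob','thermometer','lens','middle','tub','mouse'):
        print(c,n,[(np.round(r['uv'],1).tolist(),round(r['confidence'],2)) for r in landmark_of(n,c)[:3]])
print(manip.sense())
E
```

```text
pics
{'fx': 380.4163, 'fy': 380.4163, 'cx': 282.3444, 'cy': 210.7512, 'xyz': [0.2771, -0.6533, 0.6599], 'rotation': [[0.9696, 0.1617, -0.1839], [-0.2446, 0.6062, -0.7567], [-0.0109, 0.7787, 0.6273]]}
side carrier [([275.5, 201.0], 0.84)]
side stand [([322.2, 298.6], 0.74)]
side keeper_knob [([279.7, 185.4], 0.65)]
side latch_knob [([272.5, 178.7], 0.71), ([275.0, 188.2], 0.67)]
side thermometer [([270.7, 188.2], 0.8)]
side lens [([272.1, 202.8], 0.66), ([251.5, 194.7], 0.58)]
side middle [([273.2, 189.0], 0.81)]
side tub [([284.2, 161.0], 0.9)]
side mouse [([243.5, 171.8], 0.67)]
{'fx': 390.9056, 'fy': 390.9056, 'cx': 278.5621, 'cy': 207.9073, 'xyz': [0.3176, 0.0497, 0.9542], 'rotation': [[0.0129, 0.9896, -0.1434], [-0.9999, 0.0132, 0.0012], [0.0031, 0.1434, 0.9897]]}
top carrier [([215.0, 206.8], 0.94)]
top stand [([368.9, 204.0], 0.58)]
top keeper_knob [([237.8, 204.6], 0.58), ([142.4, 228.6], 0.57)]
top latch_knob [([210.5, 197.9], 0.65)]
top thermometer [([213.2, 204.8], 0.7)]
top lens [([218.3, 235.5], 0.81), ([366.3, 203.9], 0.35)]
top middle [([208.7, 201.6], 0.85), ([212.2, 207.0], 0.45)]
top tub [([141.4, 174.2], 0.95)]
top mouse [([141.2, 228.5], 0.93)]
{'clock': 1.0, 'joint_positions': array([ 1.263 ,  0.26  , -0.1381,  1.1727, -0.    ,  1.5708]), 'qvel': array([-0.0017,  0.0012, -0.0015, -0.0006, -0.0013,  0.0005]), 'effort': array([  0.0005, -40.562 ,  25.4241,   0.001 ,   0.    ,   0.    ]), 'eef_pos': array([0.1591, 0.5003, 0.2503]), 'tool_rot': array([[-0.953,  0.303,  0.   ],
       [ 0.303,  0.953,  0.   ],
       [-0.   ,  0.   , -1.   ]]), 'force': array([0.8586, 0.1098, 0.3202]), 'ft_torque': array([ 0.0213, -0.058 ,  0.0046]), 'grasp_force': 0.0, 'width': 0.9990900237808822}
```

Run:
```python
import cv2,numpy as np
a=cv2.imread('pics/top0.png')[110:310,100:500];b=cv2.imread('pics/side0.png')[120:340,190:410]
cv2.imwrite('pics/a.png',cv2.resize(a,None,fx=2,fy=2,interpolation=2)); cv2.imwrite('pics/b.png',cv2.resize(b,(600,600),interpolation=2))
```

```text
(no output)
```

View pics/a.png

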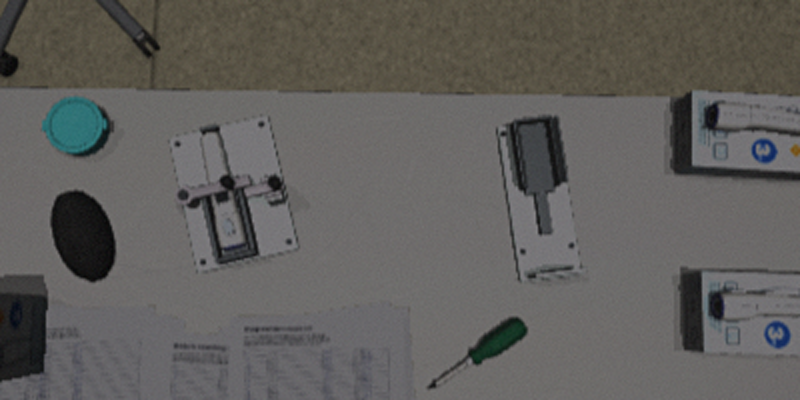

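View pics/b.png

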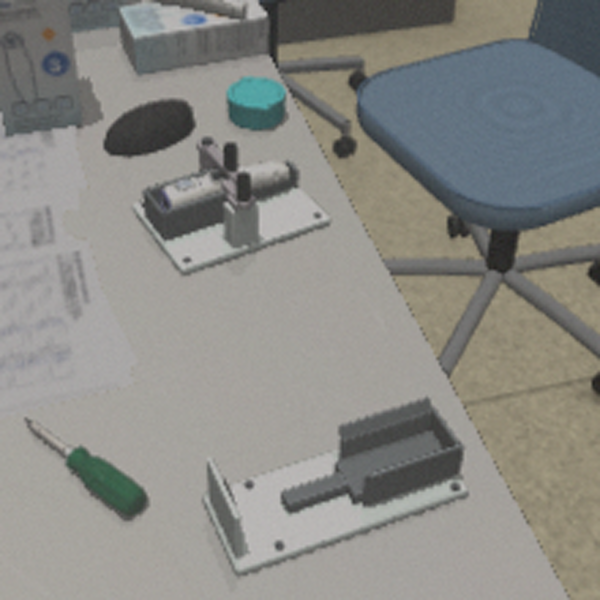

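The top view shows the carrier on the left, around px (215,205), with its tail towards +x (up in the image) and the keeper knob at about (237.5,201). The latch knob is at about (213,201) and the pivot at about (191,207). The stand is on the right at about (369,207), with its plate end towards the robot. Next I'll fit both poses and overlay them.

```bash
cat > fit.py <<'E'
from h import *
from scipy.optimize import least_squares
T=lambda u,v:('top',np.array([u/2+100-.25,v/2+110-.25])); S=lambda u,v:('side',np.array([u/2.7273+190-.3,v/2.7273+120-.3]))
def W(p,P):
    c,s=np.cos(p[2]),np.sin(p[2]);return np.array([p[0]+c*P[0]-s*P[1],p[1]+s*P[0]+c*P[1],P[2]])
def fit(obs,p0,base):
    # bases' x extent offset free (p[3]) where P has 'E'
    f=lambda p:np.concatenate([(px(c,W(p,(np.array(P)/1000+np.array([p[3] if e else 0,0,0]))))-uv) for (c,uv),P,e in obs])
    r=least_squares(f,p0,loss='soft_l1');return r.x,np.round(f(r.x).reshape(-1,2),1)
car=[(T(170,140),(86,54,10),1),(T(268,116),(86,-72,10),1),(T(298,245),(-86,-72,10),1),(T(200,271),(-86,54,10),1),
 (S(135,210),(-86,54,10),1),(S(185,268),(-86,-72,10),1),(S(328,218),(86,-72,10),1),
 (T(227,181),(0,-14,94),0),(T(275,182),(-13.5,-65,94),0),(S(231,146),(0,-14,94),0),(S(243,177),(-13.5,-65,94),0)]
st=[(T(498,126),(82,38,10),0),(T(556,116),(82,-38,10),0),(T(582,270),(-112,-38,10),0),(T(520,283),(-112,38,10),0),
 (S(205,497),(-112,38,10),0),(S(240,567),(-112,-38,10),0),(S(467,488),(82,-38,10),0)]
if __name__=='__main__':
    np.set_printoptions(precision=4,suppress=True)
    pc,rc=fit(car,[.33,.2,.2,0],0); ps,rs=fit(st,[.33,-.17,.15,0],0)
    print(pc,rc.tolist());print(ps,rs.tolist()); np.save('poses.npy',[pc,ps])
    img={c:cv2.imread(f'pics/{c}0.png') for c in('top','side')}
    e=pc[3]*1e3
    segs=[]
    def rect(x0,x1,y0,y1,z):
        q=[(x0,y0,z),(x1,y0,z),(x1,y1,z),(x0,y1,z)];return list(zip(q,q[1:]+q[:1]))
    sets=[(pc,rect(-86+e,86+e,-72,54,10)+rect(-83,12,-24.5,24.5,46)+[((0,-14,66),(0,-14,94)),((-13.5,-64,66),(-13.5,-64,94)),((0,40,66),(0,-14,66))]+rect(-71,72,-13,13,46)),
          (ps,rect(-112,82,-38,38,10)+rect(-2,78,-18.5,18.5,51)+rect(-109,-104,-30,30,60))]
    out=[]
    for c,(x,y,w,h) in (('top',(170,150,230,110)),('side',(230,165,135,170))):
        k=4 if c=='side' else 3
        im=cv2.resize(img[c][y:y+h,x:x+w],None,fx=k,fy=k,interpolation=2); im=cv2.convertScaleAbs(im,alpha=1.5)
        for p,ss in sets:
            for a,b in ss:
                q=[tuple(np.round((px(c,W(p,np.array(v)/1000))-[x,y]+.5)*k).astype(int).tolist()) for v in(a,b)]
                cv2.line(im,q[0],q[1],(0,0,255),1)
        cv2.imwrite(f'pics/ov_{c}.png',im[:600,:800])
E
python3 fit.py
```

```text
[0.4549 0.2069 0.267  0.002 ] [[-0.6, -1.7], [0.1, -2.1], [1.9, 0.5], [0.0, 0.6], [-2.2, -2.2], [-1.0, 0.8], [1.1, -0.6], [0.5, -0.5], [0.1, -0.8], [-1.3, -0.2], [-1.0, -0.8]]
[ 0.4718 -0.1711  0.1434  0.    ] [[-0.9, -1.2], [0.4, -0.0], [0.8, 0.8], [0.6, -1.6], [-1.6, -2.2], [-1.1, 1.0], [0.9, -0.9]]
```

View pics/ov_top.png

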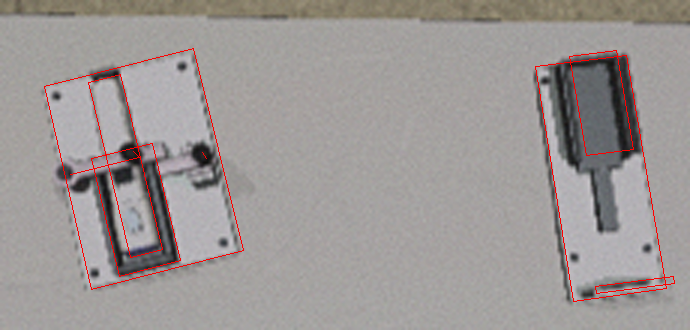

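View pics/ov_side.png

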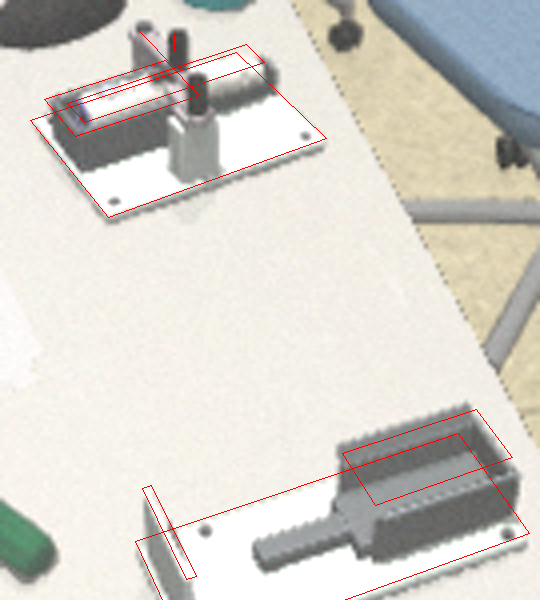

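The fit is close, though residuals reach 2 px. I'll refine it against the image edges of the base plates, one camera at a time, to check they agree.

```bash
cat > ref.py <<'E'
from fit import *
np.set_printoptions(precision=4,suppress=True)
G={c:cv2.GaussianBlur(cv2.cvtColor(cv2.imread(f'pics/{c}0.png'),6).astype(np.float32),(0,0),.7) for c in('top','side')}
def edges(p,x0,x1,y0,y1,z,cams,R):
    q=np.array([(x0,y0,z),(x1,y0,z),(x1,y1,z),(x0,y1,z)])/1000;ob=[]
    cen=q.mean(0)
    for c in cams:
        for a,b in zip(q,np.roll(q,-1,0)):
            for t in np.linspace(.06,.94,25):
                P=a+(b-a)*t; u=px(c,W(p,P)); d=px(c,W(p,P+(b-a)*.02))-u; n=np.array([-d[1],d[0]])/np.hypot(*d)
                if n@(px(c,W(p,cen))-u)<0:n=-n
                s=np.arange(-R-.5,R+.51,.25); pts=u[:,None]+n[:,None]*s
                v=cv2.remap(G[c],pts[0].astype(np.float32)[None],pts[1].astype(np.float32)[None],1)[0]
                g=v[4:]-v[:-4]; i=g.argmax()
                if g[i]>12: ob.append((c,P,n,u+n*(s[i]+.5)))
    return ob
def refine(p,dims,cams):
    p=np.array(p,float)
    for R in(4,3,2.5,2,2):
        ob=edges(p,*dims,cams,R)
        f=lambda q:np.array([n@(px(c,W(q,P))-u) for c,P,n,u in ob])
        p=least_squares(f,p,loss='soft_l1',f_scale=.3).x
    r=f(p);return p,len(r),np.median(abs(r))
pc,ps=np.load('poses.npy');e=pc[3]*1e3
for n,p,d in(('car',pc[:3],(-86,86,-72,54,10)),('st',ps[:3],(-112,82,-38,38,10))):
    for cams in(('top',),('side',),('top','side')): print(n,cams,*refine(p,d,cams))
# knobs
for n,c in(('latch_knob','top'),):pass
print('keeper,latch knob tops (top cam) z94:',atz('top',T(275,182)[1],.094),atz('top',T(227,181)[1],.094))
print('side:',atz('side',S(243,177)[1],.094),atz('side',S(231,146)[1],.094))
E
python3 ref.py
```

```text
Traceback (most recent call last):
  File "ref.py", line 26, in <module>
    for cams in(('top',),('side',),('top','side')): print(n,cams,*refine(p,d,cams))
                                                                  ~~~~~~^^^^^^^^^^
  File "ref.py", line 20, in refine
    ob=edges(p,*dims,cams,R)
  File "ref.py", line 11, in edges
    if n@(px(c,W(p,cen))-u)<0:n=-n
          ~~^^^^^^^^^^^^
  File "h.py", line 4, in px
    c=get_calibration(cam);p=np.array(c['rotation']).T@(np.array(P)-c['xyz'])
ValueError: time passes only in moves, steps and waits
```

```bash
sed -i 's/get_calibration(cam)/cal(cam)/; s/^def px/from functools import lru_cache\n@lru_cache(None)\ndef cal(c): return get_calibration(c)\ndef px/' h.py; python3 ref.py
```

```text
car ('top',) [0.4566 0.212  0.25  ] 28 0.24416414141567724
car ('side',) [0.4585 0.2069 0.2461] 62 0.2599597378919569
car ('top', 'side') [0.4573 0.2109 0.2467] 88 0.785459840156211
st ('top',) [ 0.4813 -0.1698  0.1348] 44 0.2515962098008465
st ('side',) [ 0.472  -0.1737  0.1318] 38 0.22057094285532405
st ('top', 'side') [ 0.4711 -0.1728  0.1313] 78 0.5121304479850182
keeper,latch knob tops (top cam) z94: [0.4571 0.1409 0.094 ] [0.4575 0.1944 0.094 ]
side: [0.4605 0.1365 0.094 ] [0.4618 0.1916 0.094 ]
```

```bash
cat > go.py <<'E'
import sys
from h import *
# go.py x y z ycarrier_yaw : units to go (world->tool axes) from the measured pose; yaw = desired angle (rad) of object's x axis, tool y along its +-y
np.set_printoptions(precision=4,suppress=True)
s=manip.sense();R=np.array(s['tool_rot']);d=np.array(list(map(float,sys.argv[1:4])))-s['eef_pos']
print('pos',s['eef_pos'],'xang %.3f'%np.arctan2(R[1,0],R[0,0]),'j',s['joint_positions'],'F',s['force'],'w %.3f g %.1f t %.2f'%(s['width'],s['grasp_force'],s['clock']))
print('units now',R.T@d/.02)
if len(sys.argv)>4:
    a=float(sys.argv[4]);y=np.arctan2(R[1,1],R[0,1])
    for k in(-1,1): print('to y at',k,'*90: yaw units',-10*((a+k*np.pi/2-y+np.pi)%(2*np.pi)-np.pi))
E
python3 -m pendant '[[[0,0,0],-1],[[0,0,0],-1],[[0,0,0],-1],[[0,0,0],-1],[[0,0,0],-1]]' 0.45
python3 -m pendant '[[[0,0,0],-0.54],[[0.24,-0.97,0],0],[[0.24,-0.97,0],0],[[0.24,-0.97,0],0],[[0.24,-0.97,0],0]]'
python3 -m pendant '[[[0.24,-0.97,0],0],[[0.24,-0.97,0],0],[[0.24,-0.97,0],0],[[0.24,-0.97,0],0],[[0.24,-0.97,0],0]]'
python3 go.py .459 .140 .15 .2475
```

```text
clock: 1.62
eef_pos: [0.1591, 0.5003, 0.2503]
tool_rot: [[-0.981, -0.194, -0.0], [-0.194, 0.981, -0.0], [0.0, 0.0, -1.0]]
force: [-1.1, 0.6, 0.1]
width: 0.45
grasp_force: 0.0
clock: 2.25
eef_pos: [0.1593, 0.4198, 0.2503]
tool_rot: [[-0.97, -0.244, 0.0], [-0.244, 0.97, 0.0], [-0.0, 0.0, -1.0]]
force: [-0.6, 0.5, 0.4]
width: 0.446
grasp_force: 0.0
clock: 2.88
eef_pos: [0.1597, 0.3191, 0.2503]
tool_rot: [[-0.97, -0.244, 0.0], [-0.244, 0.97, 0.0], [-0.0, 0.0, -1.0]]
force: [0.4, -0.8, -0.4]
width: 0.454
grasp_force: 0.0
pos [0.1597 0.3191 0.2503] xang -2.895 j [ 1.1069 -0.0304 -0.4783  1.1227 -0.      0.8607] F [ 0.3769 -0.802  -0.4238] w 0.454 g 0.0 t 2.88
units now [-12.3312 -12.334    5.0168]
to y at -1 *90: yaw units 31.402704150124503
to y at 1 *90: yaw units -0.013222385773428158
```

```bash
python3 -m pendant '[[[-0.95,-0.95,0],0],[[-0.95,-0.95,0],0],[[-0.95,-0.95,0],0],[[-0.95,-0.95,0.5],0],[[-0.95,-0.95,0.5],0]]' >/dev/null
python3 -m pendant '[[[-0.95,-0.95,0.5],0],[[-0.95,-0.95,0.5],0],[[-0.95,-0.95,0.5],0],[[-0.95,-0.95,0.5],0],[[-0.95,-0.95,0.5],0]]' >/dev/null
python3 -m pendant '[[[-0.95,-0.95,0.5],0],[[-0.95,-0.95,0.5],0],[[-0.93,-0.93,0.5],0],[[0,0,0],0]]'
python3 - <<'E'
from h import *
for c in('top','side'):
    im=get_image(c);cv2.imwrite(f'pics/{c}1.png',im)
a=cv2.resize(cv2.imread('pics/top1.png')[150:260,170:270],(400,440),interpolation=2)
b=cv2.resize(cv2.imread('pics/side1.png')[125:235,230:330],(400,440),interpolation=2)
P=np.array(manip.sense()['eef_pos'])
for im,c,o in((a,'top',(170,150)),(b,'side',(230,125))):
    q=px(c,P+[0,0,-.019]);print(c,q);cv2.circle(im,tuple(((q-o+.5)*4).astype(int).tolist()),4,(0,0,255),1)
cv2.imwrite('pics/c1.png',cv2.convertScaleAbs(np.hstack([a,b]),alpha=1.4))
E
```

```text
clock: 4.62
eef_pos: [0.4596, 0.1401, 0.1498]
tool_rot: [[-0.97, -0.241, -0.001], [-0.241, 0.97, -0.0], [0.001, -0.0, -1.0]]
force: [-0.5, 0.2, 0.7]
width: 0.452
grasp_force: 0.0
top [235.47921103 197.41550654]
side [277.24109824 171.6806405 ]
```

View pics/c1.png

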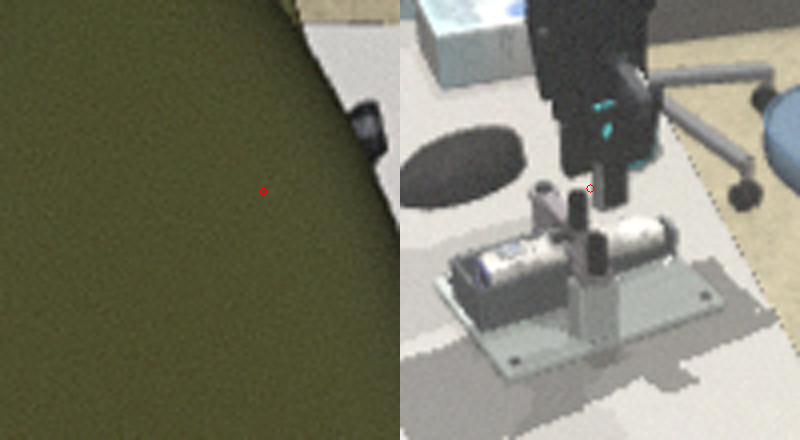

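The side view shows the gripper above the keeper knob at crop (597,255), and the near finger is clear of the latch knob at (578,210). I'll descend and close.

```bash
python3 -m pendant '[[[0,0,0.6],0],[[0,0,0.6],0],[[0,0,0.6],0],[[0,0,0.6],0],[[0,0,0.6],0]]'
python3 -m pendant '[[[0,0,0],0],[[0,0,0],0],[[0,0,0],0],[[0,0,0],0],[[0,0,0],0]]' 0.0
```

```text
clock: 5.35
eef_pos: [0.4588, 0.1414, 0.0893]
tool_rot: [[-0.97, -0.244, -0.0], [-0.244, 0.97, -0.0], [0.0, 0.0, -1.0]]
force: [-0.0, 0.2, -0.3]
width: 0.449
grasp_force: 0.0
clock: 5.98
eef_pos: [0.4584, 0.1414, 0.09]
tool_rot: [[-0.97, -0.244, -0.001], [-0.244, 0.97, 0.0], [0.001, 0.0, -1.0]]
force: [-0.3, 0.2, -7.0]
width: 0.134
grasp_force: 58.4
```

```bash
python3 -m pendant '[[[0,-0.2,0],0],[[0,-0.2,0],0],[[0,-0.2,0],0],[[0,-0.2,0],0],[[0,-0.2,0],0]]'
python3 -m pendant '[[[0,-0.15,0],0],[[0,-0.1,0],0],[[0,0,0],0],[[0,0,0],0]]'
```

```text
clock: 6.6
eef_pos: [0.4635, 0.1215, 0.09]
tool_rot: [[-0.97, -0.244, -0.001], [-0.244, 0.97, -0.0], [0.001, -0.0, -1.0]]
force: [-0.9, 1.4, -11.2]
width: 0.141
grasp_force: 58.4
clock: 7.1
eef_pos: [0.464, 0.1199, 0.09]
tool_rot: [[-0.969, -0.245, -0.003], [-0.245, 0.969, 0.007], [0.001, 0.007, -1.0]]
force: [-2.9, 10.9, -12.0]
width: 0.137
grasp_force: 58.6
```

```bash
python3 -m pendant '[[[0,-0.1,0],0],[[0,-0.1,0],0],[[0,0,0],0],[[0,0,0],0]]'
python3 -m pendant '[[[0,0.25,0],0],[[0,0,0],0],[[0,0,0],0]]' 0.45
python3 -m pendant '[[[0,0,-1],0],[[0,0,-1],0],[[0,0,-1],0],[[0,0,0],0]]'
```

```text
clock: 7.6
eef_pos: [0.4641, 0.1195, 0.09]
tool_rot: [[-0.969, -0.247, -0.005], [-0.247, 0.969, 0.015], [0.001, 0.016, -1.0]]
force: [-6.2, 20.9, -11.7]
width: 0.136
grasp_force: 58.8
clock: 7.98
eef_pos: [0.4664, 0.1179, 0.0914]
tool_rot: [[-0.97, -0.243, 0.003], [-0.243, 0.97, -0.0], [-0.003, -0.001, -1.0]]
force: [-0.1, 0.3, 0.1]
width: 0.447
grasp_force: 0.0
clock: 8.48
eef_pos: [0.4668, 0.118, 0.1521]
tool_rot: [[-0.97, -0.243, 0.005], [-0.243, 0.97, 0.001], [-0.005, -0.0, -1.0]]
force: [0.2, -0.4, 0.3]
width: 0.449
grasp_force: 0.0
```

```bash
python3 go.py .4600 .1955 .090
```

```text
pos [0.4668 0.118  0.1521] xang -2.896 j [ 0.248   0.2496 -0.4242  0.8921 -0.0005  0.0026] F [ 0.1604 -0.4455  0.2529] w 0.449 g 0.0 t 8.47
units now [-0.5962  3.8417  3.1079]
```

```bash
python3 -m pendant '[[[-0.15,0.96,0],0],[[-0.15,0.96,0],0],[[-0.15,0.96,0],0],[[-0.15,0.96,0],0],[[0,0,0],0]]' >/dev/null
python3 - <<'E'
from h import *
b=cv2.resize(get_image('side')[125:235,230:330],(500,550),interpolation=2)
cv2.imwrite('pics/c2.png',cv2.convertScaleAbs(b,alpha=1.4))
E
python3 -m pendant '[[[0,0,0.62],0],[[0,0,0.62],0],[[0,0,0.62],0],[[0,0,0.62],0],[[0,0,0.62],0]]'
python3 -m pendant '[[[0,0,0],0],[[0,0,0],0],[[0,0,0],0],[[0,0,0],0],[[0,0,0],0]]' 0.0
```

```text
clock: 9.78
eef_pos: [0.4576, 0.1954, 0.0873]
tool_rot: [[-0.97, -0.244, -0.0], [-0.244, 0.97, -0.0], [0.0, -0.0, -1.0]]
force: [0.1, 0.2, 0.2]
width: 0.448
grasp_force: 0.0
clock: 10.4
eef_pos: [0.4567, 0.1968, 0.0879]
tool_rot: [[-0.97, -0.245, -0.002], [-0.245, 0.97, 0.003], [0.002, 0.003, -1.0]]
force: [-1.3, 4.5, -5.3]
width: 0.137
grasp_force: 58.4
```

View pics/c2.png

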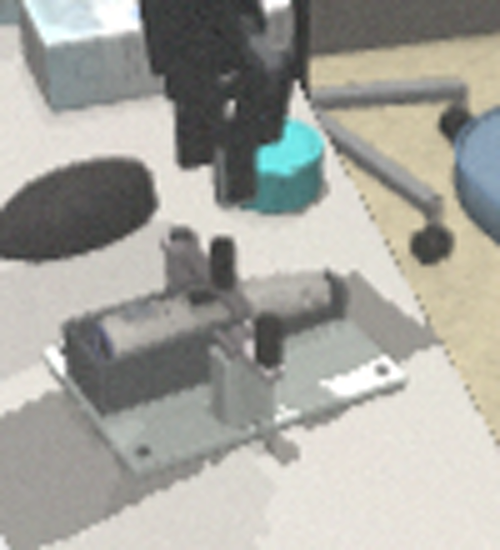

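The picture shows the keeper drawn outward, with its knob at (268,340) well off the post, and the latch knob is now gripped. Now I'll swing the latch along its arc.

```bash
python3 -m pendant '[[[0.27,0.0135,0],1],[[0.27,0.0135,0],1],[[0.27,0.0135,0],1],[[0.27,0.0135,0],1],[[0.27,0.0135,0],1]]'
```

```text
clock: 11.02
eef_pos: [0.4306, 0.1984, 0.0879]
tool_rot: [[-0.968, 0.252, -0.001], [0.252, 0.968, 0.006], [0.003, 0.005, -1.0]]
force: [1.1, 9.8, -11.1]
width: 0.139
grasp_force: 58.4
```

```bash
python3 -m pendant '[[[0.27,0.03,0],1],[[0.27,0.03,0],1],[[0.27,0.0135,0],1],[[0.27,0.0135,0],1],[[0.27,0.0135,0],1]]'
python3 -m pendant '[[[0.27,0.0135,0],1],[[0.27,0.0135,0],1],[[0.27,0.0135,0],1],[[0.27,0.0135,0],1],[[0.27,0.0135,0],1]]'
python3 -m pendant '[[[0.27,0.0135,0],1],[[0.14,0.003,0],0.5],[[0,0,0],0]]'
```

```text
clock: 11.65
eef_pos: [0.4084, 0.2121, 0.088]
tool_rot: [[-0.728, 0.685, 0.001], [0.685, 0.728, 0.006], [0.004, 0.005, -1.0]]
force: [3.1, 8.7, -13.4]
width: 0.138
grasp_force: 58.4
clock: 12.28
eef_pos: [0.3951, 0.2347, 0.0881]
tool_rot: [[-0.311, 0.951, 0.003], [0.951, 0.311, 0.005], [0.004, 0.004, -1.0]]
force: [5.5, 8.4, -15.0]
width: 0.139
grasp_force: 58.4
clock: 12.65
eef_pos: [0.3934, 0.2426, 0.0881]
tool_rot: [[-0.168, 0.986, 0.003], [0.986, 0.168, 0.005], [0.005, 0.004, -1.0]]
force: [5.0, 7.4, -14.9]
width: 0.139
grasp_force: 58.5
```

```bash
python3 -m pendant '[[[0,0,0],0],[[0,0,0],0],[[0,0,0],0]]' 0.45 
python3 -m pendant '[[[0,0,-1],0],[[0,0,-1],0],[[0,0,-1],0],[[0,0,0],0]]' | head -2
python3 - <<'E'
from h import *
from scipy.optimize import least_squares
P=np.array([[.4567,.1968],[.4306,.1984],[.4084,.2121],[.3951,.2347],[.3934,.2426]])
# TCP = pivot + r*dir + constant pad offset in tool frame along x (o)
ang=np.array([.2475,.2475-.5,.2475-1,.2475-1.5,.2475-1.66])
def f(q):
    u=np.array([[np.sin(a),-np.cos(a)] for a in ang]); t=np.array([[-np.cos(a),-np.sin(a)] for a in ang])
    return (q[:2]+.054*u+q[2]*t-P).ravel()
r=least_squares(f,[.45,.25,0]);print(r.x,np.abs(r.fun).max())
for yaw in(.2475,): print('origin',r.x[:2]-.04*np.array([-np.sin(yaw),np.cos(yaw)]))
E
python3 go.py .5 .22 .16 .2475
```

```text
clock: 13.02
eef_pos: [0.3915, 0.2396, 0.0887]
tool_rot: [[-0.166, 0.986, 0.0], [0.986, 0.166, 0.0], [0.0, 0.0, -1.0]]
force: [0.1, -0.4, -0.4]
width: 0.45
grasp_force: 0.0
clock: 13.52
eef_pos: [0.3925, 0.2403, 0.1498]
[0.44669543 0.24956035 0.00238848] 0.0009087054657381799
origin [0.45649467 0.21077923]
pos [0.3925 0.2403 0.1498] xang 1.738 j [ 0.5494  0.2187 -0.4741  0.8743 -0.0001  1.9534] F [ 0.0405  0.0878 -0.0492] w 0.456 g 0.0 t 13.53
units now [-1.8916  5.1324 -0.4961]
to y at -1 *90: yaw units 14.900849130322815
to y at 1 *90: yaw units -16.51507740557512
```

```bash
python3 -m pendant '[[[0,0,0],-1],[[0,0,0],-1],[[0,0,0],-1],[[0,0,0],-1],[[0,0,0],-1]]' 0.75 >/dev/null
python3 -m pendant '[[[0,0,0],-1],[[0,0,0],-1],[[0,0,0],-1],[[0,0,0],-1],[[0,0,0],-1]]' >/dev/null
python3 -m pendant '[[[0,0,0],-1],[[0,0,0],-1],[[0,0,0],-1],[[0,0,0],-1],[[0,0,0],-1]]' >/dev/null
python3 -m pendant '[[[0,0,0],-1],[[0,0,0],-0.5],[[0,0,0],0]]' >/dev/null
python3 go.py .505 .223 .044 .2475
python3 - <<'E'
from h import *
im=get_image('side');cv2.imwrite('pics/side3.png',im)
b=cv2.resize(im[125:235,230:330],(500,550),interpolation=2);cv2.imwrite('pics/c3.png',cv2.convertScaleAbs(b,alpha=1.4))
E
```

```text
pos [0.3909 0.2393 0.1475] xang -2.896 j [ 0.5494  0.2213 -0.4774  0.8735 -0.      0.3039] F [-0.1812 -0.8516  0.1363] w 0.752 g 0.0 t 15.78
units now [-5.3445 -2.1765  5.1668]
to y at -1 *90: yaw units 31.395843083989327
to y at 1 *90: yaw units -0.0200834519086035
```

View pics/c3.png

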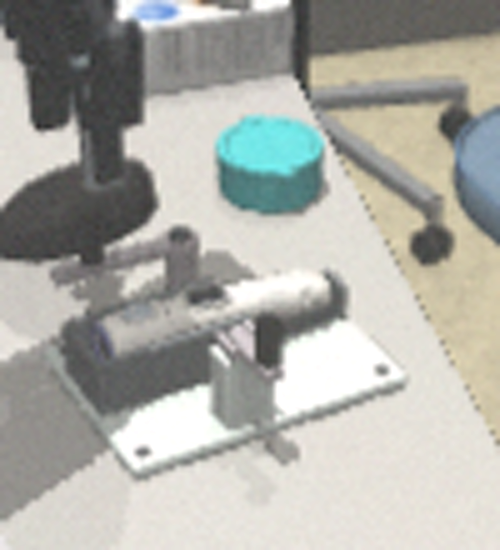

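The latch is swung fully clear, its bar lying along the left side, and the thermometer is exposed. Next I'll take it by the tail.

```bash
python3 -m pendant '[[[-0.89,-0.363,0],0],[[-0.89,-0.363,0],0],[[-0.89,-0.363,0],0],[[-0.89,-0.363,0],0],[[-0.89,-0.363,0],0]]' >/dev/null
python3 -m pendant '[[[-0.89,-0.363,0],0],[[0,0,0],0],[[0,0,1],0],[[0,0,1],0],[[0,0,1],0]]' 
python3 -m pendant '[[[0,0,0.8],0],[[0,0,0.8],0],[[0,0,0.57],0],[[0,0,0],0]]'
python3 -m pendant '[[[0,0,0],0],[[0,0,0],0],[[0,0,0],0],[[0,0,0],0],[[0,0,0],0]]' 0.0
```

```text
clock: 17.08
eef_pos: [0.505, 0.2234, 0.0877]
tool_rot: [[-0.97, -0.244, -0.001], [-0.244, 0.97, -0.0], [0.001, 0.0, -1.0]]
force: [-0.9, 0.4, 0.1]
width: 0.75
grasp_force: 0.0
clock: 17.58
eef_pos: [0.5046, 0.2232, 0.0441]
tool_rot: [[-0.97, -0.244, -0.002], [-0.244, 0.97, -0.001], [0.002, -0.0, -1.0]]
force: [0.5, 0.6, 1.0]
width: 0.752
grasp_force: 0.0
clock: 18.2
eef_pos: [0.5062, 0.2238, 0.0459]
tool_rot: [[-0.97, -0.244, 0.001], [-0.244, 0.97, 0.001], [-0.002, 0.0, -1.0]]
force: [-0.5, 0.1, 6.1]
width: 0.265
grasp_force: 59.1
```

```bash
python3 -m pendant '[[[0,0,-0.3],0],[[0,0,-0.5],0],[[0,0,-0.7],0],[[0,0,-0.8],0],[[0,0,-0.8],0]]'
python3 -m pendant '[[[0,0,-0.8],0],[[0,0,-0.6],0],[[0,0,0],0],[[0,0,0],0]]'
python3 - <<'E'
from h import *
im=get_image('side');cv2.imwrite('pics/side4.png',im)
b=cv2.resize(im[105:235,220:350],(560,560),interpolation=2);cv2.imwrite('pics/c4.png',cv2.convertScaleAbs(b,alpha=1.4))
E
```

```text
clock: 18.82
eef_pos: [0.5058, 0.2236, 0.1082]
tool_rot: [[-0.97, -0.244, 0.001], [-0.244, 0.97, 0.0], [-0.001, 0.0, -1.0]]
force: [0.6, 0.6, -1.8]
width: 0.265
grasp_force: 58.9
clock: 19.32
eef_pos: [0.5053, 0.2234, 0.1346]
tool_rot: [[-0.97, -0.244, -0.001], [-0.244, 0.97, -0.0], [0.001, -0.0, -1.0]]
force: [-0.5, 0.3, -0.5]
width: 0.266
grasp_force: 58.8
```

View pics/c4.png

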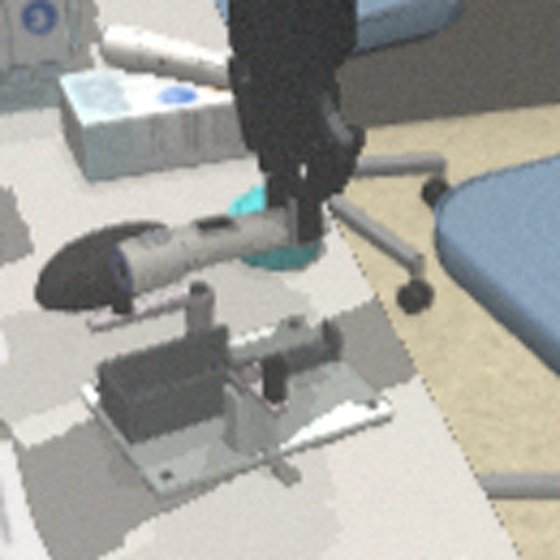

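Lifted level at z ≈ 0.11 and clear of the walls. I'll carry it to the free bench area between the fixtures.

```bash
python3 -m pendant '[[[0,0,-0.4],0],[[0,0,0],0.58],[[0,0,0],0.58],[[0,0,0],0]]' >/dev/null;  python3 go.py .4986 .0265 .025 .132
```

```text
pos [0.5056 0.2235 0.143 ] xang -3.011 j [ 0.4162  0.3732 -0.2646  0.9332  0.      0.2854] F [ 0.3394  0.0973 -1.4076] w 0.268 g 58.9 t 19.88
units now [ 1.6293 -9.7199  5.9009]
to y at -1 *90: yaw units 31.404840341418545
to y at 1 *90: yaw units -0.01108619447938608
```

```bash
python3 -m pendant '[[[0.16,-0.6,0],0],[[0.16,-0.97,0],0],[[0.16,-0.97,0],0],[[0.16,-0.97,0],0],[[0.16,-0.97,0],0]]' >/dev/null
python3 -m pendant '[[[0.16,-0.97,0],0],[[0.16,-0.97,0],0],[[0.16,-0.97,0],0],[[0.16,-0.97,0],0],[[0.16,-0.97,0],0]]' >/dev/null
python3 -m pendant '[[[0,-0.4,0],0],[[0,0,1],0],[[0,0,1],0],[[0,0,1],0],[[0,0,1],0]]' >/dev/null
python3 -m pendant '[[[0,0,0.8],0],[[0,0,0.5],0],[[0,0,0.2],0],[[0,0,0.1],0],[[0,0,0],0]]'
```

```text
clock: 22.38
eef_pos: [0.4995, 0.0264, 0.0312]
tool_rot: [[-0.992, -0.13, 0.001], [-0.13, 0.992, 0.0], [-0.001, -0.0, -1.0]]
force: [0.7, 0.5, -1.1]
width: 0.264
grasp_force: 58.9
```

```bash
python3 -m pendant '[[[0,0,0.15],0],[[0,0,0.1],0],[[0,0,0],0]]'
python3 -m pendant '[[[0,0,0.08],0],[[0,0,0.08],0],[[0,0,0],0]]'
```

```text
clock: 22.75
eef_pos: [0.499, 0.0264, 0.0258]
tool_rot: [[-0.992, -0.13, -0.0], [-0.13, 0.992, -0.0], [0.0, 0.0, -1.0]]
force: [-0.2, 0.2, -0.4]
width: 0.269
grasp_force: 58.9
clock: 23.12
eef_pos: [0.4993, 0.0264, 0.0238]
tool_rot: [[-0.992, -0.13, 0.001], [-0.13, 0.992, 0.0], [-0.001, -0.0, -1.0]]
force: [-2.4, -0.8, 8.8]
width: 0.268
grasp_force: 60.1
```

```bash
python3 -m pendant '[[[0,0,0],0],[[0,0,0],0],[[0,0,0],0],[[0,0,0],0]]' 0.75
python3 -m pendant '[[[0,0,-1],0],[[0,0,-1],0],[[0,0,-1],0],[[0,0,-1],0],[[0,0,-0.5],0]]' >/dev/null
python3 -m pendant '[[[1,0,0],0],[[1,0,0],0],[[1,0,0],0],[[1,0,0],0],[[1,0,0],0]]'|head -3
python3 - <<'E'
from h import *
for c in('top','side'):
    cv2.imwrite(f'pics/{c}5.png',get_image(c))
    for n in('lens','middle','thermometer'): print(c,n,[(np.round(r['uv'],1).tolist(),round(r['confidence'],2)) for r in landmark_of(n,c)[:2]])
P=np.array([.45,.02,0]);u=np.array([.9913,.1316,0])
for c in('top','side'): print(c,'expected lens',px(c,P-.071*u+[0,0,.016]),'mid',px(c,P+[0,0,.016]),'tail',px(c,P+.072*u+[0,0,.012]))
b=cv2.imread('pics/side5.png')[180:310,230:360];b=cv2.resize(b,(560,560),interpolation=2);cv2.imwrite('pics/c5.png',cv2.convertScaleAbs(b,alpha=1.4))
E
```

```text
clock: 23.62
eef_pos: [0.4991, 0.0264, 0.0225]
tool_rot: [[-0.992, -0.13, -0.0], [-0.13, 0.992, -0.0], [0.0, 0.0, -1.0]]
force: [-0.4, 1.0, 0.3]
width: 0.749
grasp_force: 0.0
clock: 24.88
eef_pos: [0.3989, 0.0133, 0.1123]
tool_rot: [[-0.992, -0.13, -0.001], [-0.13, 0.992, -0.0], [0.001, 0.0, -1.0]]
top lens []
top middle []
top thermometer []
side lens [([261.5, 244.4], 0.61)]
side middle [([288.3, 237.9], 0.7)]
side thermometer [([290.9, 239.5], 0.68), ([260.6, 245.7], 0.51)]
top expected lens [293.98143699 238.61264502] mid [290.3361295 209.5005454] tail [286.67932616 180.94988009]
side expected lens [259.30761064 244.58250545] mid [286.33814166 237.0057752 ] tail [312.54376105 230.81808115]
```

View pics/c5.png

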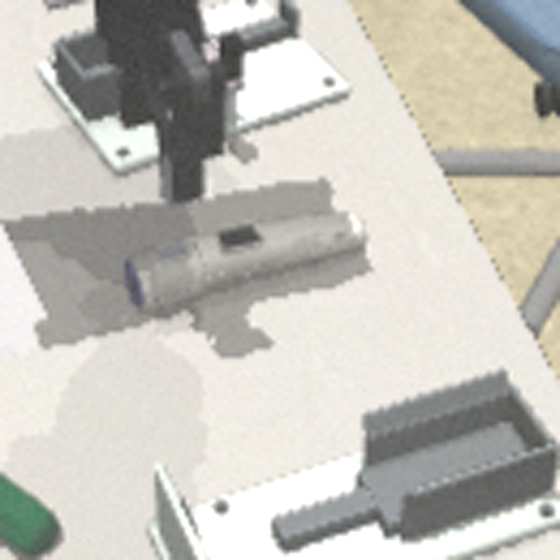

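The thermometer lies flat on the bench with its lens at (135,285) and tail at (360,225), close to where I expected. The top camera can't see it past the arm. Now I'll grasp the lens end.

```bash
python3 -m pendant '[[[-0.15,0,0],0],[[0,0,1],0],[[0,0,1],0],[[0,0,1],0],[[0,0,0.8],0]]' >/dev/null
python3 -m pendant '[[[0,0,0.4],0],[[0,0,0.22],0],[[0,0,0],0],[[0,0,0],0]]'
python3 -m pendant '[[[0,0,0],0],[[0,0,0],0],[[0,0,0],0],[[0,0,0],0],[[0,0,0],0]]' 0.0
```

```text
clock: 26.4
eef_pos: [0.4035, 0.0138, 0.0247]
tool_rot: [[-0.992, -0.13, 0.001], [-0.13, 0.992, 0.0], [-0.001, -0.0, -1.0]]
force: [-0.0, -0.0, -0.5]
width: 0.748
grasp_force: 0.0
clock: 27.02
eef_pos: [0.4032, 0.0138, 0.0249]
tool_rot: [[-0.992, -0.13, 0.001], [-0.13, 0.992, -0.0], [-0.001, -0.0, -1.0]]
force: [-1.6, -0.7, 5.7]
width: 0.352
grasp_force: 59.1
```

```bash
python3 -m pendant '[[[0,0,-0.3],0],[[0,0,-0.6],0],[[0,0,-0.9],0],[[0,0,-1],0],[[0,0,-1],0]]' 
python3 -m pendant '[[[0,0,-1],0],[[0,0,0],0],[[0,0,0],0]]' | sed -n 5,7p;  python3 go.py .4222 -.1774 .11 .132
```

```text
clock: 27.65
eef_pos: [0.4028, 0.0138, 0.1016]
tool_rot: [[-0.992, -0.13, 0.0], [-0.13, 0.992, -0.0], [-0.0, -0.0, -1.0]]
force: [-0.6, 1.5, -0.7]
width: 0.354
grasp_force: 59.6
width: 0.355
grasp_force: 59.6
pos [0.4026 0.0138 0.1201] xang -3.011 j [ 0.0342  0.162  -0.6414  0.7678  0.     -0.096 ] F [ 0.0907  0.8095 -0.7782] w 0.355 g 59.6 t 28.02
units now [ 0.2673 -9.6063  0.5026]
to y at -1 *90: yaw units 31.397827196951425
to y at 1 *90: yaw units -0.018099338946506727
```

```bash
python3 -m pendant '[[[0.025,-0.6,0],0],[[0.025,-0.96,0],0],[[0.025,-0.96,0],0],[[0.025,-0.96,0],0],[[0.025,-0.96,0],0]]' >/dev/null
python3 -m pendant '[[[0.025,-0.96,0],0],[[0.025,-0.96,0],0],[[0.025,-0.96,0],0],[[0.025,-0.96,0],0],[[0.025,-0.96,0],0]]' >/dev/null
python3 -m pendant '[[[0.02,-0.36,0],0],[[0,0,0.5],0],[[0,0,0],0],[[0,0,0],0]]'
python3 - <<'E'
from h import *
im=get_image('side');cv2.imwrite('pics/side6.png',im);get_image('top')
for n in('lens','middle','thermometer','stand'): print(n,[(np.round(r['uv'],1).tolist(),round(r['confidence'],2)) for r in landmark_of(n,'side')[:2]])
u=np.array([.9913,.1316,0]);e=np.array(manip.sense()['eef_pos']);P=e+.0487*u-[0,0,.0245]
print('exp lens',px('side',P-.071*u+[0,0,.016]),'mid',px('side',P+[0,0,.016]),'tail top',px('side',P+.072*u+[0,0,.024]))
b=cv2.resize(im[200:340,240:380],(600,600),interpolation=2);b=cv2.convertScaleAbs(b,alpha=1.4)
for Q in (P-.071*u+[0,0,.016],P+[0,0,.016],P+.072*u+[0,0,.024]):
    q=px('side',Q);cv2.circle(b,tuple(((q-[240,200]+.5)*600/140).astype(int).tolist()),4,(0,0,255),1)
S=np.array([.4705,-.171,0]);v=np.array([-.1316,.9913,0])
loc=lambda x,y,z:tuple(((px('side',S+u*x+v*y+[0,0,z])-[240,200]+.5)*600/140).astype(int).tolist())
for a,c in(((-.112,-.038,.01),(.082,-.038,.01)),((.082,-.038,.01),(.082,.038,.01)),((-.112,-.038,.01),(-.112,.038,.01)),((.078,-.0185,.04),(.078,.0185,.04))): cv2.line(b,loc(*a),loc(*c),(0,0,255),1)
cv2.imwrite('pics/c6.png',b)
E
```

```text
clock: 29.78
eef_pos: [0.4221, -0.1766, 0.11]
tool_rot: [[-0.991, -0.131, -0.001], [-0.131, 0.991, 0.001], [0.001, 0.001, -1.0]]
force: [-0.1, -0.5, -0.6]
width: 0.353
grasp_force: 59.6
lens [([290.2, 283.1], 0.85)]
middle [([320.4, 268.5], 0.82)]
thermometer [([320.3, 272.7], 0.55)]
stand [([317.7, 296.2], 0.81)]
exp lens [287.55889153 277.16466481] mid [320.83700781 266.75714265] tail top [353.23816438 253.9627746 ]
```

View pics/c6.png

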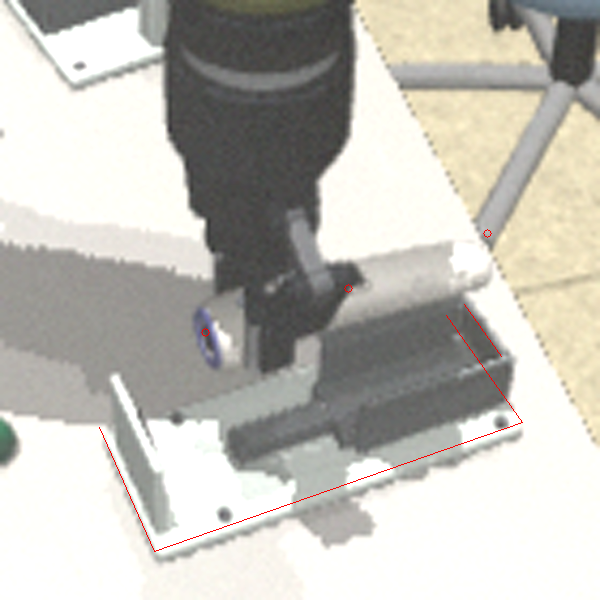

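Both stand and thermometer show the same small image offset, so their relative alignment is good: the tail is over the trough and the lens faces the plate. I'll lower it gently.

```bash
python3 -m pendant '[[[-0.06,0,0.5],0],[[0,0,0.6],0],[[0,0,0.5],0],[[0,0,0.4],0],[[0,0,0],0]]'
python3 -m pendant '[[[0,0,0.3],0],[[0,0,0.3],0],[[0,0,0.2],0],[[0,0,0.1],0],[[0,0,0],0]]'
```

```text
clock: 30.7
eef_pos: [0.423, -0.1769, 0.0694]
tool_rot: [[-0.992, -0.13, -0.002], [-0.13, 0.992, 0.001], [0.002, 0.001, -1.0]]
force: [-0.4, 0.5, -1.2]
width: 0.354
grasp_force: 59.6
clock: 31.32
eef_pos: [0.4236, -0.1771, 0.0522]
tool_rot: [[-0.992, -0.13, -0.0], [-0.13, 0.992, 0.0], [0.0, 0.0, -1.0]]
force: [0.5, 0.6, -1.5]
width: 0.353
grasp_force: 59.6
```

```bash
python3 -m pendant '[[[0,0,0.12],0],[[0,0,0.08],0],[[0,0,0],0]]'
python3 -m pendant '[[[0,0,0.06],0],[[0,0,0.04],0],[[0,0,0],0]]'
```

```text
clock: 31.7
eef_pos: [0.4236, -0.1771, 0.0482]
tool_rot: [[-0.992, -0.13, -0.0], [-0.13, 0.992, 0.0], [0.0, 0.0, -1.0]]
force: [-0.5, 0.0, -0.6]
width: 0.356
grasp_force: 59.6
clock: 32.08
eef_pos: [0.4238, -0.1772, 0.047]
tool_rot: [[-0.992, -0.13, 0.0], [-0.13, 0.992, -0.0], [-0.0, -0.0, -1.0]]
force: [-1.1, 0.1, 6.0]
width: 0.353
grasp_force: 60.4
```

```bash
python3 -m pendant '[[[0,0,0],0],[[0,0,0],0],[[0,0,0],0],[[0,0,0],0]]' 0.75
python3 -m pendant '[[[0,0,-0.5],0],[[0,0,-1],0],[[0,0,-1],0],[[0,0,-1],0],[[0,0,-1],0]]' >/dev/null
python3 -m pendant '[[[1,0,-1],0],[[1,0,-1],0],[[1,0,0],0],[[1,0,0],0],[[1,0,0],0]]' >/dev/null
python3 -m pendant '[[[1,1,0],0],[[0,1,0],0],[[0,1,0],0],[[0,1,0],0],[[0,1,0],0]]' |head -2
python3 - <<'E'
from h import *
o=[]
for c,(x,y,w,h) in(('top',(160,140,260,140)),('side',(230,160,140,180))):
    im=get_image(c);cv2.imwrite(f'pics/{c}7.png',im);k=560/w if c=='top' else 300/h
    for n in('lens','middle','thermometer','stand','tub','mouse','latch_knob','keeper_knob'): print(c,n,[(np.round(r['uv'],1).tolist(),round(r['confidence'],2)) for r in landmark_of(n,c)[:1]])
    o.append(cv2.resize(im[y:y+h,x:x+w],None,fx=k,fy=k,interpolation=2)[:300])
hh=max(i.shape[0] for i in o);o=[cv2.copyMakeBorder(i,0,hh-i.shape[0],0,0,0) for i in o]
cv2.imwrite('pics/c7.png',cv2.convertScaleAbs(np.hstack(o),alpha=1.4))
E
```

```text
clock: 32.58
eef_pos: [0.4237, -0.1771, 0.0462]
tool_rot: [[-0.992, -0.13, -0.0], [-0.13, 0.992, 0.0], [0.0, 0.0, -1.0]]
force: [0.5, -0.7, -0.3]
width: 0.75
grasp_force: 0.0
clock: 34.45
eef_pos: [0.2905, -0.093, 0.1757]
top lens [([372.8, 231.2], 0.73)]
top middle [([374.0, 197.7], 0.68)]
top thermometer [([374.1, 200.8], 0.88)]
top stand [([365.1, 205.4], 0.66)]
top tub [([138.1, 173.4], 0.73)]
top mouse [([144.5, 229.3], 0.71)]
top latch_knob [([193.0, 227.1], 0.58)]
top keeper_knob [([248.2, 199.5], 0.48)]
side lens [([289.0, 300.4], 0.76)]
side middle [([320.4, 290.2], 0.56)]
side thermometer [([320.1, 291.2], 0.82)]
side stand [([319.8, 297.9], 0.82)]
side tub [([287.1, 161.3], 0.59)]
side mouse [([240.3, 170.9], 0.77)]
side latch_knob [([245.9, 169.4], 0.75)]
side keeper_knob []
```

View pics/c7.png

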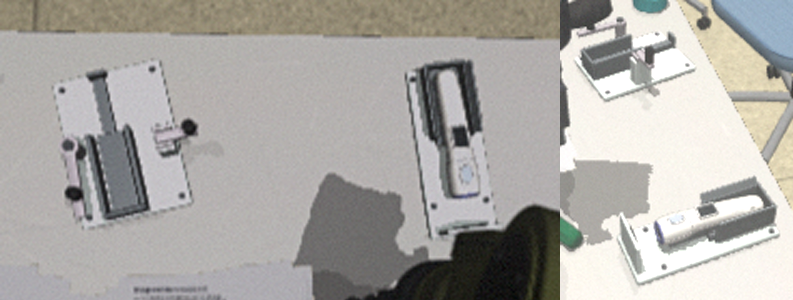

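The thermometer is seated: tail between the walls, lens towards the plate. The latch and keeper are both open, the tub and mouse are where they were, and the arm is clear. Handing in.

Run:
```python
from h import *
print('lens',tri([289,300.4],[372.8,231.2]),'mid',tri([320.4,290.2],[374,197.7]))
print(job.finish_job())
```

```text
lens [ 0.40165376 -0.1767996   0.02599356] mid [ 0.47457787 -0.17741428  0.03839994]
the job is handed in; nothing more can be done
None
```

The job is handed in at about 35 s on the clock: keeper fully drawn, latch swung clear, and the thermometer put down once on the bench and then laid in the stand, tail between the walls and lens facing the target plate. The last pictures look right, though the final camera estimate put the lens point at z 26 mm against the 38 mm expected, and I handed in without resolving that.

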